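# Clip down the lid of a stock box

## Task

The white lid of the grey stock box on the desk is on but not clipped: the four hinged sections of its rim stand up, one on each side. Press each section down with the fingertips until it clicks shut and stays flush with the lid, all the way round. Leave the box standing where it is without lifting or shoving it, and leave the tin, brush, remote control and tape core around it alone.

Things in the scene. Friction and masses are not known exactly. Their poses are not given: they have to be found in the camera images.
- stockbox: Light grey plastic box, loose on the desk, about 1.9 kg, white lid on. Lid 146 mm along own x, 196 mm along own y; its level top 106 mm above the origin (centre of underside); z up. Middle panel and 24 mm square corners are fixed; the rim between the corners is four hinged sections. In the middle a fixed grey handle: arch 86 mm long along y, 10 thick, 31 mm tall. Not to be lifted or shoved.
- rim_near (a joint): Rim section on the -x long side of the box (box axes), rad: 0 = standing up, 0.40 = clicked shut, flush. White strip 144 mm long, 24 wide, 5 thick, hinged along its inner edge; raised, its outer edge is 9 mm above the lid. Over-centre snap: resists with up to about 8 N at its outer edge (more nearer the hinge), past about 0.26 rad it snaps down by itself and stays; pressed less, it springs back.
- rim_near_edge (a point): Point on the upper face of the rim section on the -x long side, at mid-length, 5 mm in from its outer edge: the place to press. Raised it is about 7 mm above the lid's top, shut it is level with the lid's top (106 mm above the desk). It moves with the section.
- rim_far (a joint): Rim section on the +x long side of the box (box axes), rad: 0 = standing up, 0.40 = clicked shut, flush. White strip 144 mm long, 24 wide, 5 thick, hinged along its inner edge; raised, its outer edge is 9 mm above the lid. Over-centre snap: resists with up to about 8 N at its outer edge (more nearer the hinge), past about 0.26 rad it snaps down by itself and stays; pressed less, it springs back.
- rim_far_edge (a point): Point on the upper face of the rim section on the +x long side, at mid-length, 5 mm in from its outer edge: the place to press. Raised it is about 7 mm above the lid's top, shut it is level with the lid's top (106 mm above the desk). It moves with the section.
- rim_left (a joint): Rim section on the +y short side of the box (box axes), rad: 0 = standing up, 0.40 = clicked shut, flush. White strip 94 mm long, 24 wide, 5 thick, hinged along its inner edge; raised, its outer edge is 9 mm above the lid. Over-centre snap: resists with up to about 8 N at its outer edge (more nearer the hinge), past about 0.26 rad it snaps down by itself and stays; pressed less, it springs back.
- rim_left_edge (a point): Point on the upper face of the rim section on the +y short side, at mid-length, 5 mm in from its outer edge: the place to press. Raised it is about 7 mm above the lid's top, shut it is level with the lid's top (106 mm above the desk). It moves with the section.
- rim_right (a joint): Rim section on the -y short side of the box (box axes), rad: 0 = standing up, 0.40 = clicked shut, flush. White strip 94 mm long, 24 wide, 5 thick, hinged along its inner edge; raised, its outer edge is 9 mm above the lid. Over-centre snap: resists with up to about 8 N at its outer edge (more nearer the hinge), past about 0.26 rad it snaps down by itself and stays; pressed less, it springs back.
- rim_right_edge (a point): Point on the upper face of the rim section on the -y short side, at mid-length, 5 mm in from its outer edge: the place to press. Raised it is about 7 mm above the lid's top, shut it is level with the lid's top (106 mm above the desk). It moves with the section.
- tin: Round dark metal polish tin, 72 mm across, 26 mm high, lying near the box's +y end; origin at centre of underside. Leave alone.
- brush: Wooden shoe brush, 50 x 130 x 42 mm (long along its own y), near the box's +x side; origin at centre of underside. Leave alone.
- remote: Black remote control, 45 x 150 x 18 mm (long along its own y), near the box's -x side; origin at centre of underside. Leave alone.
- tape: Cardboard tape core, 90 mm across, 48 mm high, standing flat near the box's -y end; origin at centre of underside. Leave alone.
Things that resemble listed ones, but are neither listed nor needed, are in the scene too. What is shaped like the stockbox but green or turquoise is not meant.

How it is judged:
By the outcome, as a careful person would: the job done as asked, in the order asked, and still so for the second after the job is handed in, with the robot touching nothing.
It also fails if it takes over 45 s, if anything falls off the work surface, if the arm or the gripper's body presses on something with over 40 N, if the wrist force passes 120 N, or if a joint passes its speed limit or range.

## Robot

A 6-joint arm with a two-finger parallel gripper is mounted at the origin on the work surface. World frame = base frame: x ahead of the robot, y to its left, z up, the work surface at z = 0. Lengths are in m, angles in rad, forces in N, time in s.
With the tool pointing down it reaches from about 0.325 to 0.9 m from the base axis. Payload 6.1 kg.
Tool frame: the origin (TCP) lies midway between the tips of the shut fingers; the grasp point (between the pads) lies 19 mm behind it; x points along the fingers, y is the direction in which the jaws open and shut, and the axes are right-handed (so a half turn about x gives the same grasp; the last joint's range is limited). The gripper opens to 85 mm and grips with 20 to 120 N. Pads are 22 mm wide; open, the fingers measure 114 mm over their backs; the gripper's body (76 mm by 85 mm) begins 54 mm behind the grasp point. The pads swing forward as they close: fully open they stand 13 mm farther back than shut.
Start: joints at [1.015, 0.22, 1.526, -0, 1.395, -0.126], TCP at [0.26, 0.568, 0.231] pointing down, gripper open.
Joint ranges: [-2.98, 2.98], [-0.91, 2.08], [0.09, 2.57], [-1.24, 4.39], [0.2, 2.65], [-2.68, 2.68]. Speed limits (rad/s): [2.57, 2.57, 3.01, 3.14, 3.14, 3.14].

## Interface

Orientations are given as [roll, pitch, yaw] about the fixed x, y, z axes, in that order (R = Rz(yaw) Ry(pitch) Rx(roll)).
In Python, from plant import movep, move_l, set_joints, gripper_to, hold, inverse_kinematics, observe, get_image, get_calibration, Unreachable, job_done gives the robot as it stands. Calls block until the motion is done:
- movep(position, orientation): joint-space move of the TCP to a pose.
- move_l(position, feed=0.15, rotation=None, max_force=None): straight line of the TCP; rotation=None keeps the orientation; feed is the mean speed in m/s. With max_force (N) it stops when the force on the tool has changed by that much, and returns True; else False.
- set_joints(angles): joint-space move.
- gripper_to(opening, f_grip=None): finger opening in m; f_grip is the grip in N (None keeps the last); returns when the fingers have stopped.
- hold(seconds).
- inverse_kinematics(position, orientation): joint angles nearest the present ones, or None.
- observe(): the state.
- get_image(name): name is "scene" or "top"; returns (picture, depth): 384x512x3 uint8, red, green, blue; 384x512 float32, m along the optical axis (not along the pixel's ray), 0 where there is no reading.
- get_calibration(name): a dict with "intrinsics" (3x3 intrinsics, pixels), "world_from_camera" (4x4, takes a point from camera to world coordinates). Camera axes: x right, y down, z forward; pixel columns grow to the right and rows downward; lengths in m; the calibration is good to about 2 mm. A picture is of the moment at which its call begins. get_calibration takes no time and is no camera call.
A pose or a line that the arm cannot do raises Unreachable and nothing moves.
- job_done(): hands the job in, once; it reports no verdict.
The state is a dict: "time_s": time; "q": joint angles; "joint_velocities": joint speeds; "joint_torque": joint torques, N m; "eef_pos": TCP position; "tcp_rot": TCP orientation; "ft_force": force on the tool from outside, world axes, zero at the start; "torque": the same for the moment, N m; "opening": finger opening in m.
Only numpy, scipy, OpenCV 4.12 (cv2) and the standard library are available. Lean on these libraries where they do the work, as an engineer would, in place of code of your own. Each camera call takes 0.05 s, during which the arm holds its last target.

## Working session

There is one attempt and no reset: what is moved stays moved. The work goes in short steps, each a Python script; the robot and the scene stay as the last script left them, time stands still between calls to the robot, and variables do not carry over. Pictures are saved under pics/ and viewed, and the job is handed in when it is done.

```bash
ls; mkdir -p pics; python3 - <<'E'
from plant import *
import cv2,numpy as np
for n in("scene","top"):
    im,d=get_image(n); cv2.imwrite(f"pics/{n}0.png",im[:,:,::-1]); np.savez(f"{n}0.npz",im=im,d=d)
    c=get_calibration(n); print(n,np.round(c["intrinsics"],1).tolist(),np.round(c["world_from_camera"],3).tolist())
o=observe();print(o["time_s"],o["eef_pos"],o["tcp_rot"],o["ft_force"],o["opening"])
E
```

```text
pics
scene [[386.9, 0.0, 257.3], [0.0, 386.9, 194.8], [0.0, 0.0, 1.0]] [[-0.712, 0.468, -0.524, 1.041], [0.702, 0.481, -0.525, 0.591], [0.006, -0.742, -0.671, 0.794], [0.0, 0.0, 0.0, 1.0]]
top [[374.4, 0.0, 254.4], [0.0, 374.4, 183.1], [0.0, 0.0, 1.0]] [[0.029, -0.974, 0.223, 0.26], [-1.0, -0.028, 0.01, 0.062], [-0.004, -0.223, -0.975, 1.173], [0.0, 0.0, 0.0, 1.0]]
0.1 [0.26015754 0.56767719 0.23028164] [-1.70795114  1.56902261 -2.13779574] [-0.63261134  0.41776591 -0.24225643] 0.08522432267583469
```

View pics/scene0.png

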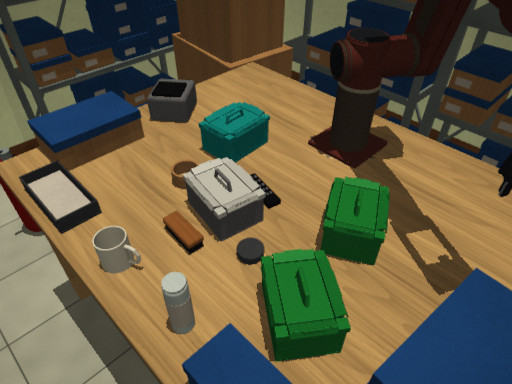

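View pics/top0.png

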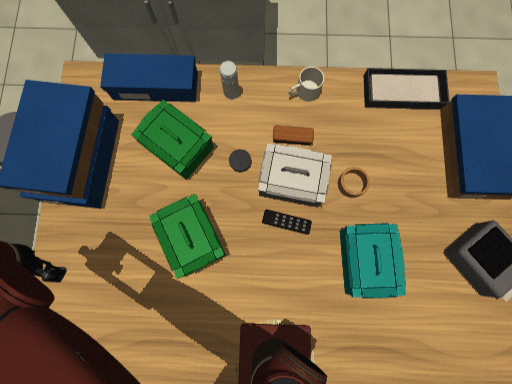

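The scene shows four boxes of the same shape in the top view: green (172,137), green (187,235), turquoise (373,260) and white lid on grey (295,173). Only the last fits the description. The tin is at (240,160), the tape at (353,182), the brush at (293,134) and the remote at (287,222), all around it as described. Next I'll enlarge it to confirm and measure the lid.

```bash
cat > h.py <<'E'
import numpy as np,cv2
from plant import *
def pts(n,d,us,vs,):
    c=get_calibration(n);K=c["intrinsics"];T=c["world_from_camera"]
    z=d[vs,us];P=np.c_[(us-K[0,2])/K[0,0]*z,(vs-K[1,2])/K[1,1]*z,z]
    return P@T[:3,:3].T+T[:3,3]
def ray(n,u,v,h):
    c=get_calibration(n);K=c["intrinsics"];T=c["world_from_camera"]
    r=T[:3,:3]@np.array([(u-K[0,2])/K[0,0],(v-K[1,2])/K[1,1],1.]);o=T[:3,3]
    return o+r*(h-o[2])/r[2]
E
python3 - <<'E'
from h import *
for n,(u0,u1,v0,v1) in {"top":(225,380,115,240),"scene":(165,290,145,245)}.items():
    z=np.load(f"{n}0.npz");im,d=z["im"],z["d"]
    cv2.imwrite(f"pics/crop_{n}.png",cv2.resize(im[v0:v1,u0:u1,::-1],None,fx=4.8,fy=4.8,interpolation=cv2.INTER_CUBIC))
    vs,us=np.mgrid[v0:v1,u0:u1];vs=vs.ravel();us=us.ravel()
    P=pts(n,d,us,vs);rgb=im[vs,us].astype(int);sat=rgb.max(1)-rgb.min(1)
    m=(d[vs,us]>0)&(P[:,2]>.09)&(P[:,2]<.125)&(sat<40)&(rgb.min(1)>90)
    M=np.zeros(im.shape[:2],np.uint8);M[vs[m],us[m]]=255
    print(n,m.sum(),np.percentile(P[m,2],[5,25,50,75,95]).round(4))
    Q=P[m];
    r=cv2.minAreaRect((Q[:,:2]*1000).astype(np.float32));print("rect mm",r)
    for c in cv2.boxPoints(r): print(c)
    c=max(cv2.findContours(M,0,2)[0],key=cv2.contourArea);rr=cv2.minAreaRect(c);print(rr,[ (p.round(1).tolist(),ray(n,*p,.106).round(4).tolist()) for p in cv2.boxPoints(rr)])
    m=(d[vs,us]>0)&(P[:,2]>.128)&(P[:,2]<.145)
    print("handle",m.sum(),P[m].mean(0), cv2.minAreaRect((P[m,:2]*1000).astype(np.float32)))
    for name,a,b in(("obst",.008,.06),):
        m=((d[vs,us]>0)&(P[:,2]>a)&(P[:,2]<b)).astype(np.uint8).reshape(v1-v0,u1-u0)
        k,l,s,_=cv2.connectedComponentsWithStats(m)
        for i in range(1,k):
            if s[i,4]>60:
                q=P[(l==i).ravel()];print(i,s[i],q.min(0).round(3),q.max(0).round(3))
E
```

```text
top 3069 [0.1034 0.1058 0.1078 0.1109 0.1158]
rect mm ((539.8181762695312, -44.353851318359375), (202.30307006835938, 153.25660705566406), 80.92508697509766)
[ 448.19485 -132.15302]
[ 599.5331  -156.32552]
[631.4415    43.445312]
[480.10327  67.61781]
((294.8679504394531, 172.53773498535156), (69.23106384277344, 50.74077606201172), 10.619654655456543) [([256.20001220703125, 191.10000610351562], [0.4803, 0.0673, 0.106]), ([265.5, 141.1999969482422], [0.6338, 0.0435, 0.106]), ([333.6000061035156, 154.0], [0.5995, -0.1597, 0.106]), ([324.20001220703125, 203.89999389648438], [0.4483, -0.13, 0.106])]
handle 84 [ 0.53905353 -0.04494162  0.13602567] ((539.0155639648438, -45.51123046875), (70.79505157470703, 9.547374725341797), 81.51294708251953)
2 [ 48  11  41  19 661] [ 0.657 -0.109  0.008] [0.712 0.019 0.048]
4 [  4  35  22  22 391] [0.561 0.09  0.008] [0.631 0.158 0.033]
15 [113  52  32  31 416] [ 0.488 -0.291  0.008] [ 0.579 -0.191  0.054]
21 [ 34  77  61  15 203] [ 0.455 -0.126  0.009] [0.487 0.059 0.06 ]
25 [ 37  95  50  25 708] [ 0.369 -0.105  0.009] [0.44  0.047 0.026]
scene 2555 [0
[... 424 characters left out ...]
9482422], [0.4104, -0.2046, 0.106]), ([265.1000061035156, 192.1999969482422], [0.4821, 0.0599, 0.106]), ([225.5, 226.5], [0.6401, 0.0806, 0.106])]
handle 79 [ 0.54155124 -0.04185925  0.13629581] ((540.5401611328125, -43.98579025268555), (68.12018585205078, 9.463001251220703), 79.75053405761719)
1 [ 37   0  58  17 469] [ 0.241 -0.334  0.008] [ 0.394 -0.192  0.06 ]
2 [  6  14  28  29 415] [ 0.489 -0.282  0.008] [ 0.591 -0.153  0.058]
3 [ 85  28  31  34 333] [ 0.369 -0.103  0.008] [0.443 0.048 0.024]
5 [ 22  44  77  51 950] [ 0.485 -0.151  0.008] [0.624 0.06  0.06 ]
7 [  0  66  39  34 787] [ 0.658 -0.113  0.009] [0.713 0.02  0.048]
8 [ 73  92  26   8 148] [0.562 0.087 0.025] [0.612 0.137 0.032]
```

```bash
python3 - <<'E'
from h import *
o=observe()
print(inverse_kinematics([.6,-.05,.2],o["tcp_rot"]))
E
```

```text
[-0.21313179  0.19007279  1.62130096 -0.0017129   1.33083388 -1.35367591]
```

View pics/crop_top.png

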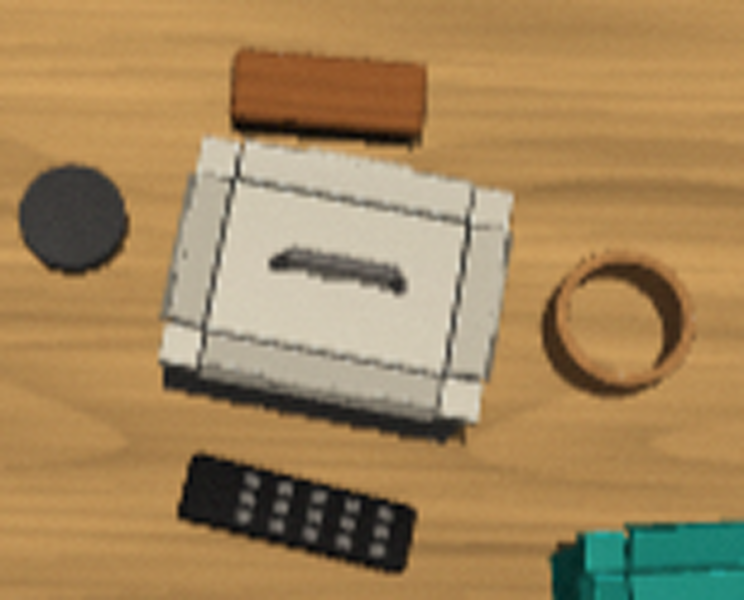

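View pics/crop_scene.png

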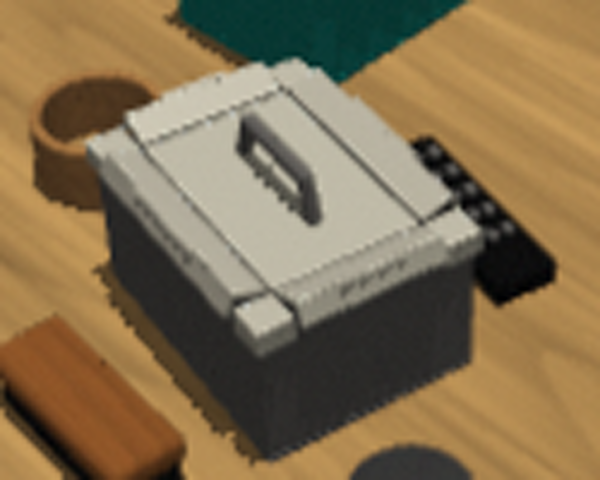

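The crop confirms the white-lidded grey box. The tin is at its +y end (left in the crop), the remote at -x (below), the brush at +x and the tape at -y. The two views agree on a centre of about (0.5405, -0.045) and a yaw of about -9.1°. The measured size of 202x153 mm fits 196x146 mm within edge-pixel error. I'll press the first section and check it before the rest.

```bash
cat >> h.py <<'E'
from scipy.spatial.transform import Rotation as Rn
import warnings;warnings.filterwarnings("ignore")
C=np.array([.5405,-.045]);yaw=np.radians(-9.1)
X=np.array([np.cos(yaw),np.sin(yaw)]);Y=np.array([-X[1],X[0]])
S={"left":(Y*.093,X),"right":(-Y*.093,X),"near":(-X*.068,Y),"far":(X*.068,Y)}
def rot(j):
    x=np.array([0,0,-1.]);y=np.array([*j,0]);return Rn.from_matrix(np.c_[x,y,np.cross(x,y)]).as_euler("xyz")
def press(s):
    off,j=S[s];p=C+off
    q0=observe()["q"]
    best=min((r for r in (rot(j),rot(-j)) if inverse_kinematics([*p,.16],r) is not None),key=lambda r:abs(np.array(inverse_kinematics([*p,.16],r))[5]))
    movep([*p,.17],best);move_l([*p,.125],feed=.1)
    f0=np.array(observe()["ft_force"]);hit=False;F=[];z=.125
    hit=move_l([*p,.1067],feed=.03,max_force=25)
    o=observe();print(s,"hit",hit,"pos",np.round(o["eef_pos"],4),"want",p.round(4),"dF",np.round(np.array(o["ft_force"])-f0,1))
    hold(.1);move_l([*p,.17],feed=.15)
    o=observe();print(" t",o["time_s"],np.round(o["ft_force"],1),"q6",round(o["q"][5],2))
E
python3 - <<'E'
from h import *
gripper_to(0)
press("left")
im,d=get_image("scene");cv2.imwrite("pics/s1.png",cv2.resize(im[120:260,140:320,::-1],None,fx=4,fy=4,interpolation=cv2.INTER_CUBIC))
E
```

```text
left hit False pos [0.5549 0.0466 0.1064] want [0.5552 0.0468] dF [-0.7 -1.6 -0.3]
 t 5.0583 [-0.4  0.3 -0.3] q6 0.1
```

View pics/s1.png

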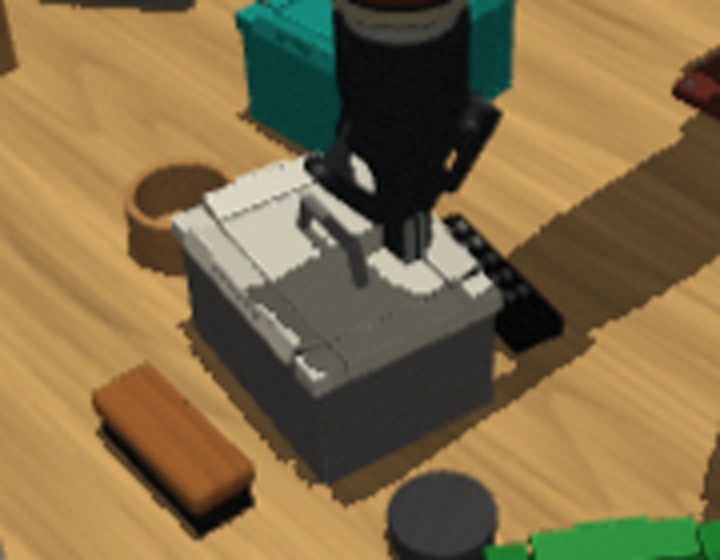

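The left section (lower right edge of the lid, about (400,340) in the crop) now lies flush with its corners, and the force had dropped to nothing at the bottom, which means it snapped. I'll press the other three.

```bash
python3 - <<'E'
from h import *
press("right");press("near");press("far")
o=observe()
movep([.3,.45,.3],rot(np.array([0,1.])))
print(observe()["time_s"])
for n,(u0,u1,v0,v1) in {"top":(225,380,115,240),"scene":(165,290,145,245)}.items():
    im,d=get_image(n);cv2.imwrite(f"pics/e_{n}.png",cv2.resize(im[v0:v1,u0:u1,::-1],None,fx=4.8,fy=4.8,interpolation=cv2.INTER_CUBIC))
    d0=np.load(f"{n}0.npz")["d"]
    vs,us=np.mgrid[v0:v1,u0:u1];vs=vs.ravel();us=us.ravel()
    rgb=im[vs,us].astype(int)
    for k,D in(("before",d0),("after",d)):
        P=pts(n,D,us,vs);L=np.c_[(P[:,:2]-C)@X,(P[:,:2]-C)@Y]
        ok=(P[:,2]>.09)&(P[:,2]<.125)
        out={}
        a,b=L.T
        for s,m in{"left":(abs(b-.091)<.005)&(abs(a)<.04),"right":(abs(b+.091)<.005)&(abs(a)<.04),"near":(abs(a+.066)<.005)&(abs(b)<.06),"far":(abs(a-.066)<.005)&(abs(b)<.06),"panel":(abs(a)<.04)&(abs(b)<.06)&(abs(a)>.015)}.items(): out[s]=round(float(np.median(P[ok&m,2])),4)
        t=(P[:,2]>.09)&(P[:,2]<.125)&(abs(a)<.09)&(abs(b)<.12)
        print(n,k,out,cv2.minAreaRect((P[t,:2]*1000).astype(np.float32)))
E
```

```text
right hit False pos [ 0.5256 -0.1366  0.1064] want [ 0.5258 -0.1368] dF [0.4 0.5 1.4]
 t 7.9083 [ 0.1  0.9 -0.4] q6 -0.24
near hit False pos [ 0.4735 -0.0343  0.1067] want [ 0.4734 -0.0342] dF [-1.5 -0.7  0.9]
 t 11.4667 [-0.4 -0.2 -0.3] q6 1.49
far hit False pos [ 0.6071 -0.0556  0.1062] want [ 0.6076 -0.0558] dF [ 0.5  0.8 -0.3]
 t 14.1 [-0.7  0.7 -0.6] q6 1.51
16.2667
top before {'left': 0.114, 'right': 0.1133, 'near': 0.1133, 'far': 0.1137, 'panel': 0.1063} ((539.2835693359375, -45.0477294921875), (204.9984130859375, 154.74072265625), 80.61870574951172)
top after {'left': 0.1064, 'right': 0.1061, 'near': 0.1064, 'far': 0.1065, 'panel': 0.1064} ((540.0148315429688, -45.01477813720703), (201.7948760986328, 152.5248565673828), 80.70230102539062)
scene before {'left': 0.1135, 'right': 0.1143, 'near': 0.1145, 'far': 0.1156, 'panel': 0.1079} ((540.8762817382812, -46.10380554199219), (204.29722595214844, 152.50672912597656), 80.87159729003906)
scene after {'left': 0.1064, 'right': 0.1078, 'near': 0.1078, 'far': 0.1075, 'panel': 0.1078} ((538.9723510742188, -46.44750213623047), (204.37994384765625, 152.7783660888672), 80.16033935546875)
```

View pics/e_top.png

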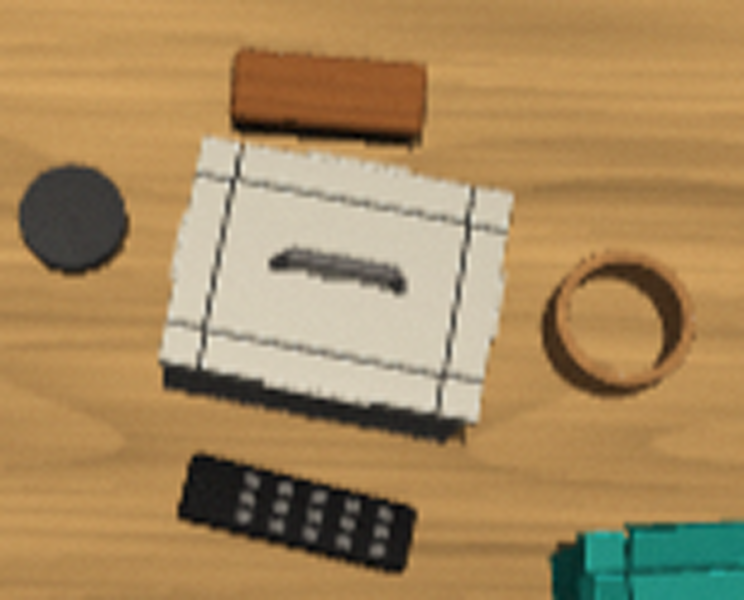

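View pics/e_scene.png

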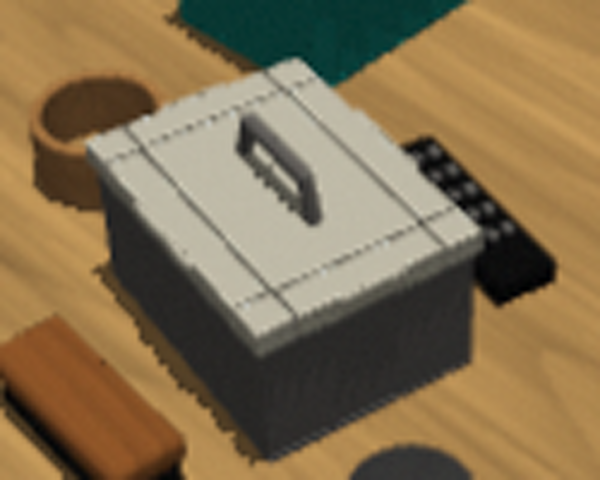

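Both views show all four sections flush with the lid. The box corners, e.g. (205,140) and (478,420) in the top crop, and the surrounding objects are where they were before.

```bash
python3 -c "
from plant import *
job_done()"
```

```text
the job is handed in; nothing more can be done
```

All four rim sections of the white-lidded grey box are pressed shut. I pressed each one with the closed fingertips (+y, -y, -x, then +x), moved the arm clear and handed the job in at about 16 s.

- **Flush:** by depth, the sections dropped from about 113–116 mm to 106–108 mm, within 1.5 mm of the middle panel in both views.
- **Snap:** at the bottom of each press almost no force was left, which fits each section having snapped shut.
- **Nothing moved:** the box's fitted position and angle changed by no more than about 2 mm and 0.7°, which is measurement noise. In the crops the box, tin, brush, remote and tape look unmoved.
- **Disagreement:** the scene camera reads about 1.5 mm higher than the top camera, within the calibration error. No check failed.

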